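Thread the drive shaft through two drifted couplings

TASK

Take the long shaft with the flat winged grip out of the wooden rack and thread it, tip down, into the aluminium drive stand: through the wide opening, through both floating couplings and into the bearing at the bottom, until its collar sits flush on the rubber seat ring around that opening, then let go. The couplings have drifted off line and must be found by feel and nudged into line gently: never let the shaft bear on the stand or its couplings with more than 25 N. Leave everything else where it is.

Things in the scene. Friction and masses are not known exactly. Their poses are not given: they have to be found in the camera images.
- shaft: The long steel drive shaft, about 180 g. Origin: centre of its collar's underside; z points up along the shaft to the grip. Below the origin: round rod, 10 mm in diameter, 100 mm long. Collar 40 mm in diameter, z 0 to 6 mm; dark flat grip above it, z 6 to 46 mm. At the start it hangs upright by its collar in one of the rack's two holes.
- shaft_grip (a point): Centre of the shaft's flat grip, on the axis 26 mm above the shaft's origin. The grip is 36 mm wide along the shaft's x, 12 mm thick along its y (pinch it across y) and 40 mm high.
- shaft_tip (a point): Centre of the shaft's flat lower tip, on the axis 100 mm below the shaft's origin. The last 6 mm taper from 10 mm to 7 mm in diameter.
- stand: Aluminium drive stand fixed to the desk, 90 mm (x) by 100 mm (y), 110 mm high, walls on its y sides, open towards x. Origin: centre of the underside, z up; all holes belong on this vertical axis. From the top: rubber ring and plate with wide opening, upper coupling, lower coupling, fixed bearing. With the shaft home, its collar lies on the rubber seat ring and its tip is 10 mm above the desk.
- opening (a point): Centre of the round opening, 28 mm in diameter, in the stand's 6 mm top plate and the black rubber seat ring on it (44 mm outside, 3 mm thick), level with the ring's upper face, 110 mm above the desk; on the stand's axis. The ring gives 1 mm per 4 N, at most 2 mm.
- upper_line (a point): Fixed point of the stand's axis at the height of the upper coupling's top face, 88 mm above the desk; NOT the coupling's own place. The coupling is an aluminium ring, 40 mm outside, square-edged 12 mm bore, z 70 to 88 mm, which starts 4.5 to 7 mm off this axis in any direction. It can be partly seen through the opening.
- lower_line (a point): The same for the lower coupling, z 38 to 56 mm: the point is 56 mm above the desk on the stand's axis. Both couplings slide sideways (at most 9 mm off axis) against 2 to 3 N of friction and stay where pushed. Pressed down they yield like a spring, 0.8 N per mm for 8 mm, then are solid; they spring back up.
- bearing (a point): Centre of the mouth of the fixed bearing hole, 12 mm in diameter, on the stand's axis 28 mm above the desk; the steel block reaches down to 8 mm above the desk, the hole goes right through it.
- rack: Plywood rack fixed to the desk, 60 mm (x) by 170 mm (y), 110 mm high. Origin: centre of the underside. Its top board has two 14 mm holes at y = -45 and +45 mm; the long shaft hangs in one and the short spindle in the other, either way round.
- spindle: Bystander: short spindle, 8 mm rod 60 mm long, 32 mm collar, round knob 22 mm in diameter and 26 mm high above the collar; hangs in the rack's other hole. Origin: centre of the collar's underside.
- motor: Bystander: small upright can motor, 44 mm in diameter, 52 mm high. Origin: centre of its underside.
- spare: Bystander: small spare coupling standing on the desk, 25 mm in diameter, 30 mm high. Origin: centre of its underside.
- circuit: Bystander: bare circuit board 75 by 42 mm, parts up to 14 mm high. Origin: centre of its underside.
- cover: Bystander: drilled aluminium cover plate, 90 by 90 by 5 mm, lying flat. Origin: centre of its underside.
- hexkey: Bystander: L-shaped hex key, 120 by 28 mm, 6 mm thick, lying flat. Origin: middle of its long leg.
- driver: Bystander: screwdriver with black handle, 170 mm long, lying on the desk. Origin: on its axis.
- mug: Bystander: white mug, 80 mm in diameter, 90 mm high. Origin: centre of its underside.
Not all that is in view belongs to the job. Leave any blue or turquoise look-alike of the shaft alone.

How it is judged:
On the way, in this order (a step that is already met when the one before it is completed fails the run):
1. the long shaft is drawn up out of the rack, its tip more than 115 mm above the desk (height (world z) of shaft_tip above 0.115 m and horizontal distance between shaft_tip and opening above 0.03 m), for 0.1 s.
2. its tip is in the stand, below the upper coupling (z of shaft_tip in the frame of stand between -0.005 and 0.069 m and horizontal distance between shaft_tip and opening below 0.014 m), for 0.1 s.
3. its tip is below the lower coupling (z of shaft_tip in the frame of stand between -0.005 and 0.037 m and horizontal distance between shaft_tip and opening below 0.014 m), for 0.1 s.
At the end, for the whole second after the job is handed in: The shaft stands in the stand through both couplings with its tip in the bearing (within 3 mm of the axis), upright within 0.05 rad, its collar's underside flush on the rubber seat ring (110 mm above the stand's underside, -2.5 to +2 mm), released and at rest; nothing else disturbed (z of shaft in the frame of stand between 0.1075 and 0.112 m and horizontal distance between shaft_tip and bearing below 0.003 m and angle between shaft's own z axis and vertical below 0.05 rad and linear speed of shaft below 0.02 m/s and contact force between shaft and the fingers below 0.05 N); the robot touches nothing.
It fails at once if the shaft bears on the stand or its couplings with more than 25 N (contact force between shaft and stand above 25 N).
It fails at once if a bystander (spindle, motor, spare coupling, circuit board, cover plate, hex key, screwdriver or mug) is moved more than 30 mm (distance of any of spindle, motor, spare, circuit, cover, hexkey, driver, mug from where it was at the start of the episode above 0.03 m).
It also fails if it takes over 54 s, if anything falls off the work surface, if the arm or the gripper's body presses on something with over 40 N, if the wrist force passes 120 N, or if a joint passes its speed limit or range.

ROBOT

A 7-joint arm with a two-finger parallel gripper is mounted at the origin on the work surface. World frame = base frame: x ahead of the robot, y to its left, z up, the work surface at z = 0. Lengths are in m, angles in rad, forces in N, time in s.
With the tool pointing down it reaches from about 0.4 to 0.85 m from the base axis. Payload 4.5 kg.
Tool frame: the origin (TCP) lies on the centre line of the jaws, within the pads' length; the fingertips stand 14 mm ahead of it and the grasp point (between the pads) lies 5 mm behind it (nose_length is the distance from the TCP to the fingertips, in m); x points along the fingers, y is the direction in which the jaws open and shut, and the axes are right-handed (so a half turn about x gives the same grasp; the last joint's range is limited). The gripper opens to 88 mm and grips with 3 to 60 N. Pads are 18 mm wide; open, the fingers measure 123 mm over their backs; the gripper's body (75 mm by 187 mm) begins 45 mm behind the grasp point.
Start: joints at [-1.271, 0.689, -0.195, 1.565, 0.157, 0.902, -0.215], TCP at [0.164, 0.603, 0.253] pointing down, gripper open.
Joint ranges: [-3.01, 3.01], [-0.46, 2.08], [-1.47, 1.51], [0.13, 2.56], [-1, 4.14], [0.04, 2.09], [-2.66, 2.66]. Speed limits (rad/s): [2.57, 2.57, 3.14, 3.14, 3.14, 3.14, 3.14].

INTERFACE

Orientations are given as a unit quaternion [x, y, z, w].
In Python, from plant import get_state, snapshot, camera_params, finish_job, boxes_of, silhouettes, spot_point, nose_length gives the robot as it stands.
- The arm moves only by the tool apply_moves, never from a script. Its arguments are lists of equal length, an entry for each row: "delta_pos": the shift along the tool's x, y, z in cm, a list of three; "yaw": the turn about the tool's x in rad; "gripper": the opening in per cent of the stroke, from 0 (shut) to 100 (fully open). A call has 1 to 10 rows; each row is the pose to reach, as a shift and turn from the pose measured when the call began, along the tool's axes at that moment; what a row does not reach only later rows make up. A row lasts 1/12 s, in which the tool goes at most 41.7 mm and 7.16 degrees, less where a joint would pass 70% of its speed; a pose out of reach is approached as far as the arm can. A call with a gripper value outside its range is refused whole. The fingers move at their own pace and stop on an object; "force" is the grip in N (left out, the last holds). Time passes only in rows, so rows that repeat a pose let the fingers close. It gives the time, the measured TCP pose, the force and the opening at its end, in the units of the state.
- get_state(): the state, without advancing time (a new reading comes with each control period).
- snapshot(name): name is "scene" or "top" or "wrist"; returns the picture (480x640x3 uint8, red, green, blue); there is no depth.
- camera_params(name): a dict with "fovy" (degrees; the focal length in pixels is half the picture's height over the tangent of half this angle, whatever the lens; pixels are square), "cx", "cy" (the principal point, pixels), "dist" ([k1, k2, p1, p2, k3] as OpenCV has them; the pictures are not rectified), "position" and "orientation" of the camera in the world. Camera axes: x right, y down, z forward; pixel columns grow to the right and rows downward; lengths in m; the calibration is good to about 2 mm. A picture is of the moment at which its call begins: read the wrist's pose just before it. camera_params takes no time and is no camera call; for the wrist camera it gives the pose at the moment of the call.
- finish_job(): hands the job in, once; it reports no verdict.
Trained networks look in the newest picture that a camera, given by its name, has taken for a name from the list of things; names that differ only in an ending like _2 or _b are one class to them, and where a whole thing is asked for, a point or a joint stands for the part that bears it (a point fixed in the world has none). Each returns a list of dicts, best first, with "score" (0 to 1); they miss things now and then, are a little off and sometimes report something else, mostly with a low value. They report only what shows in the picture. A call takes as long as a camera call. They do not tell look-alikes from the thing itself.
- boxes_of(thing, camera): "bbox" ([left, top, width, height] in pixels, round what is visible of it).
- silhouettes(thing, camera): "mask" (480x640 bool, what is visible of it) and "bbox" ([left, top, width, height] in pixels, round what is visible of it).
- spot_point(thing, camera): "pixel" ([column, row] in pixels: a listed point, or the origin of a listed thing).
The state is a dict: "clock": time; "q": joint angles; "qd": joint speeds; "joint_torque": joint torques, N m; "tool_pos": TCP position; "eef_rot": TCP orientation; "contact_force": force on the tool from outside, world axes, zero at the start; "moment": the same for the moment, N m; "opening": opening from 0.0 (shut) to 1.0 (fully open).
Only numpy, scipy, OpenCV 4.12 (cv2) and the standard library are available. Lean on these libraries where they do the work, as an engineer would, in place of code of your own. Each camera call takes 0.05 s, during which the arm holds its last target.

## Working session

There is one attempt and no reset: what is moved stays moved. The work goes in short steps, Python scripts to look and compute and a tool call to move; the robot and the scene stay as the last step left them, time stands still between calls to the robot, and variables do not carry over. Pictures are saved under pics/ and viewed, and the job is handed in when it is done.

Besides the shell and the picture viewer there is one more tool, called as a command line: name --pt "numbers of a row" for each row, then --argument value for the rest. apply_moves: Moves the arm, as the interface text tells. Its arguments: {"type":"object","properties":{"delta_pos":{"type":"array"},"yaw":{"type":"array"},"gripper":{"type":"array"},"force":{"type":"number"}},"required":["delta_pos","yaw","gripper"]}

```bash
mkdir -p pics; ls
python3 - <<'E'
from plant import *
import cv2
print(get_state()); print(nose_length if not callable(nose_length) else nose_length())
for n in ["scene","top"]:
    p=snapshot(n); cv2.imwrite(f"pics/{n}0.png",p[:,:,::-1]); print(n,camera_params(n))
    for t in ["shaft","stand","rack","spindle"]:
        print(t,[(round(b['score'],2),[round(float(v)) for v in b['bbox']]) for b in boxes_of(t,n)][:3])
print(camera_params("wrist"))
print(get_state()['clock'])
E
```

```text
pics
{'clock': 0.0, 'q': array([-1.27119948,  0.68994084, -0.19456528,  1.56640457,  0.15731563,
        0.90251415, -0.21510925]), 'qd': array([ 1.48221024e-03,  4.99377683e-04, -1.27197533e-03, -4.79402615e-05,
       -5.44083910e-04, -9.01800458e-05, -4.82779637e-04]), 'joint_torque': array([ 8.98965527e-05, -5.27570415e+01, -1.26658671e+00, -1.53428900e+01,
       -5.25063230e-02,  6.54754855e-03,  1.77017077e-04]), 'tool_pos': array([0.16403146, 0.60242642, 0.25192213]), 'eef_rot': array([ 0.09299119,  0.70092093, -0.09431028,  0.70083384]), 'contact_force': array([-0.28845493,  0.15916787,  0.5752528 ]), 'moment': array([-0.04552289, -0.01801573,  0.01054493]), 'opening': 1.0007381812842226}
0.014
scene {'fovy': 50.32696481506182, 'cx': 325.6795641157, 'cy': 241.4204426671158, 'dist': array([0.02460173, 0.        , 0.        , 0.        , 0.        ]), 'position': array([0.99399618, 0.36192404, 1.0251911 ]), 'orientation': array([ 0.40498471,  0.86886899, -0.26041117, -0.11506559])}
shaft [(0.88, [504, 320, 26, 35]), (0.78, [463, 291, 21, 41])]
stand [(0.61, [248, 186, 59, 67])
[... 216 characters left out ...]
 ,  0.       ]), 'position': array([ 0.46302927, -0.05038719,  1.41951075]), 'orientation': array([-0.69846774,  0.71517446, -0.02065326,  0.01554822])}
shaft [(0.73, [106, 268, 28, 11]), (0.57, [179, 292, 21, 16])]
stand [(0.81, [336, 212, 56, 45]), (0.65, [192, 256, 13, 19]), (0.53, [141, 252, 84, 28])]
rack [(0.65, [141, 247, 82, 32]), (0.19, [338, 161, 52, 12])]
spindle [(0.62, [191, 256, 13, 16])]
{'fovy': 71.00798752805348, 'cx': 323.97910449375235, 'cy': 239.36505979638267, 'dist': array([-0.05204495,  0.        ,  0.        ,  0.        ,  0.        ]), 'position': array([0.08443975, 0.62520092, 0.38442114]), 'orientation': array([0.78418877, 0.59941779, 0.09756607, 0.12738583])}
0.5
```

View pics/scene0.png

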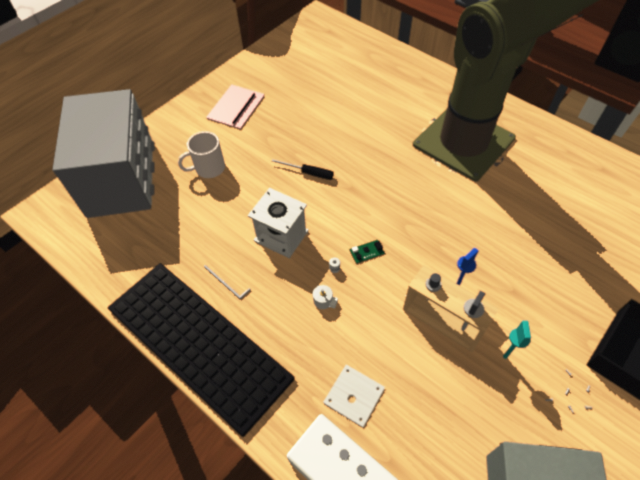

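View pics/top0.png

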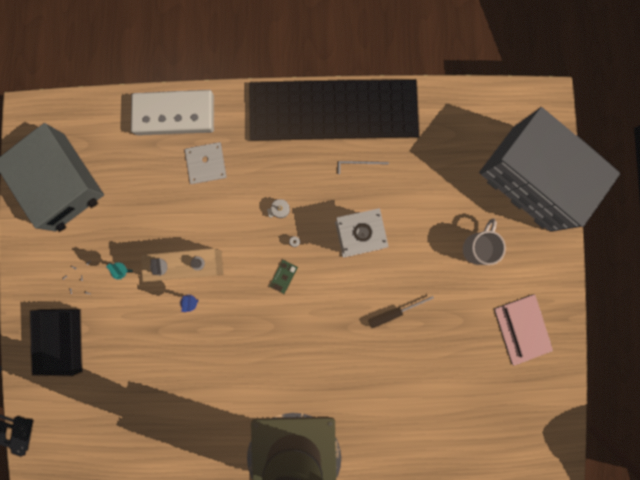

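Candidates for the shaft:
- Blue look-alike: scene (467,263), top (188,303).
- Turquoise look-alike: scene (519,335), top (118,270).
- Grey knob in the rack (spindle): scene (434,283), top (197,262).
- Grey winged piece in the rack: scene (475,303), top (158,266). This one fits the description.

I'll check it in a crop and compute positions.

```bash
cat > h.py <<'E'
import numpy as np, cv2
from scipy.spatial.transform import Rotation as R
def cam(p):
    f=240/np.tan(np.radians(p['fovy'])/2); return np.array([[f,0,p['cx']],[0,f,p['cy']],[0,0,1]]),np.array(p['dist'])
def ray(p,px):
    K,d=cam(p); u=cv2.undistortPoints(np.array([[px]],float),K,d)[0,0]
    v=R.from_quat(p['orientation']).apply([u[0],u[1],1]); return np.array(p['position']),v/np.linalg.norm(v)
def atz(p,px,z):
    o,v=ray(p,px); return o+v*(z-o[2])/v[2]
def proj(p,X):
    K,d=cam(p); Rm=R.from_quat(p['orientation']).as_matrix().T
    return cv2.projectPoints(np.atleast_2d(np.array(X,float)),cv2.Rodrigues(Rm)[0],-Rm@np.array(p['position']),K,d)[0][:,0]
def tool(st): return R.from_quat(st['eef_rot']).as_matrix()
def shift(st,target):  # cm along tool axes
    return tool(st).T@(np.array(target)-st['tool_pos'])*100
E
python3 - <<'E'
from plant import *; from h import *
import cv2
P={n:camera_params(n) for n in ("scene","top")}
for n in P:
    im=snapshot(n)
    for t,z in [("shaft_grip",.136),("shaft",.11),("opening",.11),("spindle",.11)]:
        for d in spot_point(t,n)[:3]: print(n,t,round(d['score'],2),np.round(d['pixel'],1),np.round(atz(P[n],d['pixel'],z),4))
    c=(475,303) if n=="scene" else (158,266)
    s=im[c[1]-35:c[1]+35,c[0]-45:c[0]+45,::-1]; s1=cv2.resize(s,None,fx=4.4,fy=4.4,interpolation=cv2.INTER_CUBIC)
    c=(278,215) if n=="scene" else (362,232)
    s=im[c[1]-35:c[1]+35,c[0]-45:c[0]+45,::-1]; s2=cv2.resize(s,None,fx=4.4,fy=4.4,interpolation=cv2.INTER_CUBIC)
    cv2.imwrite(f"pics/c_{n}.png",np.hstack([s1,s2]))
E
python3 -c "
import cv2,numpy as np
cv2.imwrite('pics/c.png',cv2.resize(np.vstack([cv2.imread('pics/c_scene.png'),cv2.imread('pics/c_top.png')]),(760,590)))"
```

```text
scene shaft_grip 0.96 [522.9 336.8] [0.4858 0.3938 0.136 ]
scene shaft_grip 0.95 [478.8 303. ] [0.4778 0.2967 0.136 ]
scene shaft_grip 0.61 [470.5 257.6] [0.4002 0.2311 0.136 ]
scene shaft 0.69 [473.7 308.2] [0.4788 0.293  0.11  ]
scene shaft 0.57 [469.2 264.1] [0.3981 0.2335 0.11  ]
scene opening 0.61 [276.9 210.1] [ 0.5512 -0.1679  0.11  ]
scene spindle 0.74 [431.2 284.8] [0.4887 0.2006 0.11  ]
top shaft_grip 0.84 [114.8 272.2] [0.4674 0.3851 0.136 ]
top shaft_grip 0.74 [156.2 263. ] [0.4862 0.2892 0.136 ]
top shaft_grip 0.73 [187.3 303.2] [0.3956 0.2203 0.136 ]
top shaft 0.79 [115.7 276.7] [0.4571 0.3919 0.11  ]
top shaft 0.73 [190.  300.4] [0.4005 0.2195 0.11  ]
top shaft 0.67 [160.9 268.1] [0.4748 0.2853 0.11  ]
top opening 0.75 [363.5 230. ] [ 0.5506 -0.1765  0.11  ]
top opening 0.33 [197.1 261. ] [0.4892 0.2016 0.11  ]
top spindle 0.46 [199.8 261.5] [0.488  0.1954 0.11  ]
```

View pics/c.png

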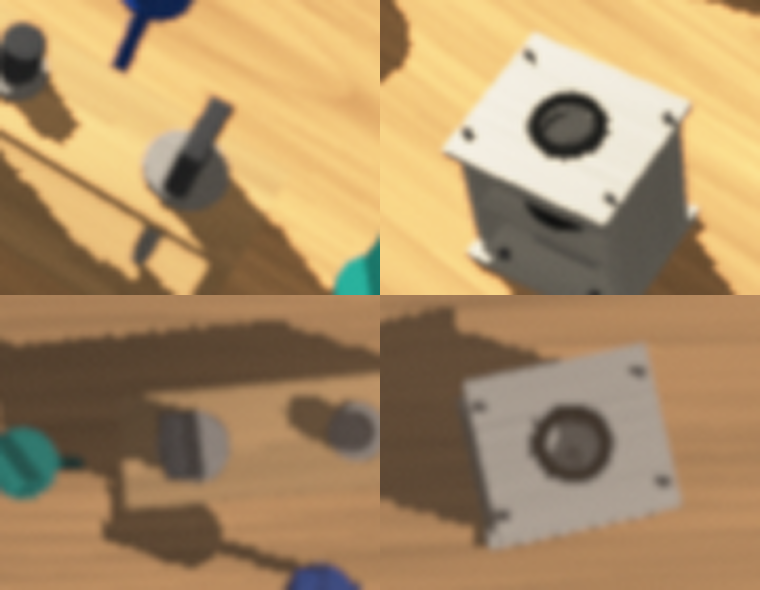

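The crop confirms the grey winged shaft in the rack. It is at about (0.48, 0.29), with the grip blade running roughly along world x. I'll move above it and look with the wrist camera.

Run:
```python
from plant import *; from h import *
st=get_state(); print(st['clock'],np.round(tool(st),3))
def tri(a,b):
    (o,v),(p,w)=[ray(camera_params(n),x) for n,x in (("scene",a),("top",b))]
    s=np.linalg.lstsq(np.c_[v,-w],p-o,rcond=None)[0]; return (o+s[0]*v+p+s[1]*w)/2
print(tri((522.9,336.8),(114.8,272.2)),tri((470.5,257.6),(187.3,303.2)),tri((478.8,303),(156.2,263)),tri((276.9,210.1),(363.5,230)))
print(shift(st,[.48,.29,.28]))
```

```text
1.0 [[ 0.     0.263  0.965]
 [ 0.     0.965 -0.263]
 [-1.     0.    -0.   ]]
[0.46766846 0.39529241 0.10474626] [0.39317627 0.22624763 0.12229361] [0.48362212 0.29269101 0.14067017] [ 0.54913761 -0.17498343  0.10201746]
[ -2.72726029 -21.91478903  38.69813659]
```

apply_moves --pt "-2.7 -2 4" --pt "-2.7 -4.5 8" --pt "-2.7 -7 12" --pt "-2.7 -9.2 16" --pt "-2.7 -11.5 20" --pt "-2.7 -13.5 24" --pt "-2.7 -16 28" --pt "-2.7 -18 32" --pt "-2.7 -20 35.5" --pt "-2.7 -21.9 38.7" --yaw '[0, 0, 0, 0, 0, 0, 0, 0, 0, 0]' --gripper '[100, 100, 100, 100, 100, 100, 100, 100, 100, 100]'

```text
clock: 1.83
tool_pos: [0.4571, 0.3129, 0.28]
eef_rot: [0.094, 0.701, -0.093, 0.701]
contact_force: [0.1, 0.5, -1.3]
opening: 1.001
```

apply_moves --pt "0 0 0.5" --pt "0 0 0.5" --pt "0 0 0.5" --yaw '[0, 0, 0]' --gripper '[100, 100, 100]'

```text
clock: 2.08
tool_pos: [0.4615, 0.3122, 0.28]
eef_rot: [0.094, 0.701, -0.093, 0.701]
contact_force: [0.3, -0.2, -0.6]
opening: 0.999
```

```bash
cat > look.py <<'E'
import sys
from plant import *; from h import *
n=sys.argv[1]; ts=sys.argv[2:]
st=get_state(); p=camera_params("wrist"); im=snapshot("wrist")
np.save(f"pics/{n}.npy",{'p':p,'st':st},allow_pickle=True)
cv2.imwrite(f"pics/{n}.png",im[:,:,::-1])
print(st['clock'],st['tool_pos'],np.round(tool(st),3).tolist(),st['contact_force'])
for a in ts:
    t,z=a.split(':'); z=float(z)
    for d in spot_point(t,"wrist")[:3]: print(t,round(d['score'],2),np.round(d['pixel'],1),np.round(atz(p,d['pixel'],z),4))
E
python3 look.py w1 shaft_grip:.136 shaft:.11 spindle:.11
```

```text
2.0833 [0.4615362  0.31215244 0.27997155] [[-0.0, 0.263, 0.965], [0.001, 0.965, -0.263], [-1.0, 0.001, -0.001]] [ 0.31477671 -0.20993156 -0.64474722]
shaft_grip 0.93 [419.7 215. ] [0.471  0.3944 0.136 ]
shaft_grip 0.88 [205.7 179.7] [0.3952 0.2302 0.136 ]
shaft_grip 0.55 [308.3 254. ] [0.4801 0.2936 0.136 ]
shaft 0.77 [214.7 175.2] [0.3949 0.2298 0.11  ]
shaft 0.59 [309.6 242.9] [0.4789 0.2941 0.11  ]
spindle 0.86 [222.5 272.7] [0.4861 0.2029 0.11  ]
```

View pics/w1.png

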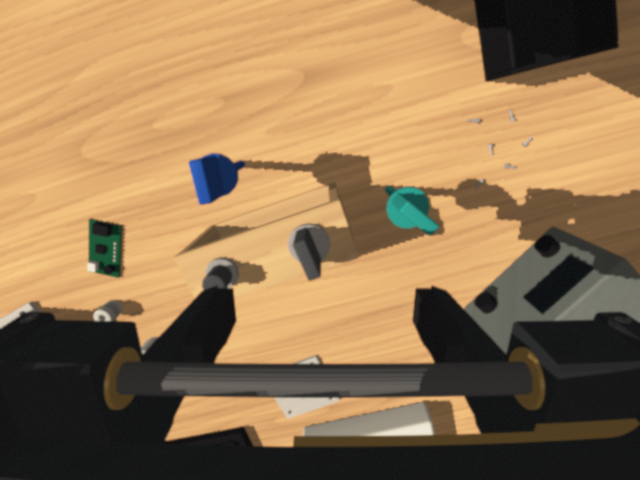

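Run:
```python
import cv2
im=cv2.imread('pics/w1.png')[210:300,260:360]
cv2.imwrite('pics/w1c.png',cv2.resize(im,None,fx=6.5,fy=6.5,interpolation=cv2.INTER_CUBIC))
```

```text
(no output)
```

View pics/w1c.png

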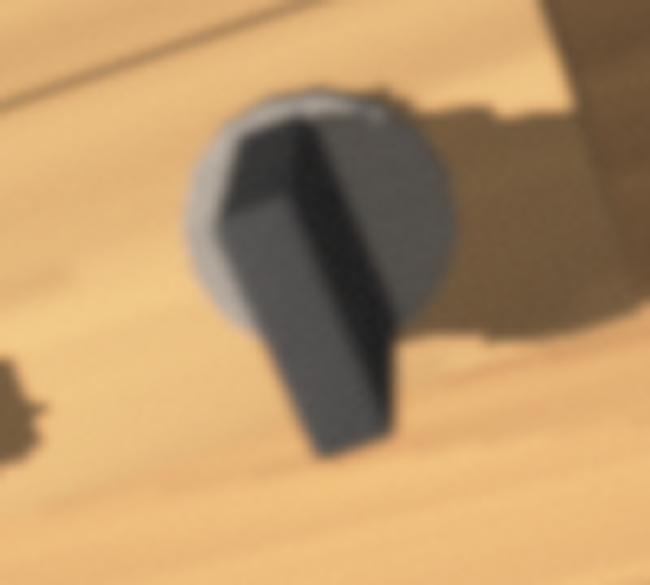

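Run:
```python
from plant import *; from h import *
d=np.load('pics/w1.npy',allow_pickle=True).item()
q=[(222,220),(290,190),(390,430),(322,458)]
c=np.array([atz(d['p'],(260+x/6.5,210+y/6.5),.156) for x,y in q]); print(c,c.mean(0))
v=(c[2]+c[3]-c[0]-c[1])/2; print(np.linalg.norm(v),np.degrees(np.arctan2(v[1],v[0])), np.linalg.norm(c[1]-c[0]))
from math import *
# collar outline center
print(atz(d['p'],(260+320/6.5,210+215/6.5),.116))
st=get_state(); T=tool(st); print(np.degrees(np.arctan2(T[1,2],T[0,2])))
print(shift(st,[c.mean(0)[0],c.mean(0)[1],.20]))
print(np.array(R.from_quat(st['eef_rot']).as_euler('xyz')))
```

```text
[[0.46159428 0.28797936 0.156     ]
 [0.46005191 0.29720513 0.156     ]
 [0.49451044 0.30047282 0.156     ]
 [0.49601201 0.29098384 0.156     ]] [0.47804216 0.29416029 0.156     ]
0.03458062606488358 5.203248087708841 0.009353807236708768
[0.47703076 0.29451666 0.116     ]
-15.002865733927468
[ 8.00272587 -1.41526507  2.21561536]
[2.02612232 1.56946553 1.76427256]
```

apply_moves --pt "2 -1.4 2.2" --pt "4 -1.4 2.2" --pt "6 -1.4 2.2" --pt "8 -1.4 2.2" --pt "8 -1.4 2.2" --pt "8 -1.4 2.2" --yaw '[-0.1, -0.2, -0.3, -0.353, -0.353, -0.353]' --gripper '[60, 60, 60, 60, 60, 60]'

```text
clock: 2.78
tool_pos: [0.4767, 0.2951, 0.1996]
eef_rot: [-0.032, 0.707, 0.033, 0.706]
contact_force: [0.6, 0.2, 0.6]
opening: 0.603
```

```bash
python3 look.py w2 shaft_grip:.136
python3 - <<'E'
from plant import *; from h import *
st=get_state(); T=tool(st); print(np.degrees(np.arctan2(T[1,2],T[0,2])),shift(st,[.478,.2942,.135]))
d=np.load('pics/w2.npy',allow_pickle=True).item()
print(proj(d['p'],[.478,.2942,.156]))
E
```

```text
2.7833 [0.4767489  0.29509043 0.19962254] [[-0.002, -0.091, 0.996], [0.001, 0.996, 0.091], [-1.0, 0.001, -0.002]] [0.59899311 0.16449045 0.59318668]
shaft_grip 0.91 [469.  261.8] [0.4658 0.3869 0.136 ]
shaft_grip 0.8 [320.  267.8] [0.4784 0.2933 0.136 ]
shaft_grip 0.68 [221.3 119.1] [0.3947 0.2311 0.136 ]
5.221292200507343 [ 6.61853106 -0.15901213 -0.02052617]
[[321.25678197 281.12704512]]
```

View pics/w2.png

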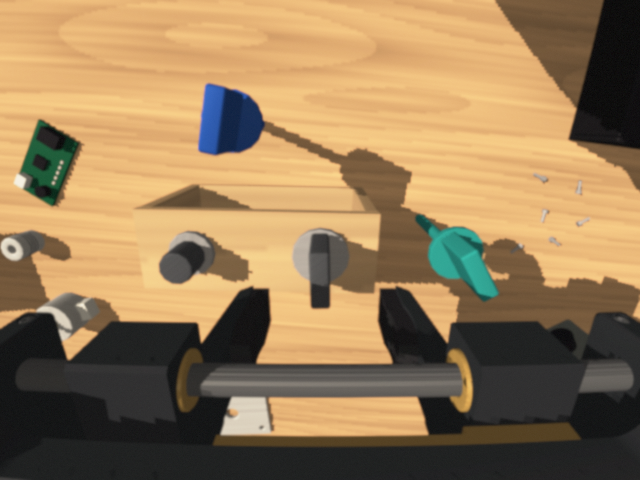

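apply_moves --pt "2 -0.2 0.1" --pt "4 -0.2 0.1" --pt "5.5 -0.2 0.1" --pt "6.5 -0.2 0.1" --pt "6.5 -0.2 0.1" --pt "6.5 -0.2 0.1" --yaw '[0, 0, 0, 0, 0, 0]' --gripper '[60, 60, 60, 60, 60, 60]'

```text
clock: 3.38
tool_pos: [0.4795, 0.2944, 0.1369]
eef_rot: [-0.031, 0.706, 0.033, 0.707]
contact_force: [-0.0, -0.4, 0.7]
opening: 0.601
```

```bash
python3 look.py w3
```

```text
3.3833 [0.4794933  0.2944086  0.13685615] [[0.002, -0.091, 0.996], [0.003, 0.996, 0.091], [-1.0, 0.003, 0.002]] [-0.03661396 -0.43576209  0.71718828]
```

View pics/w3.png

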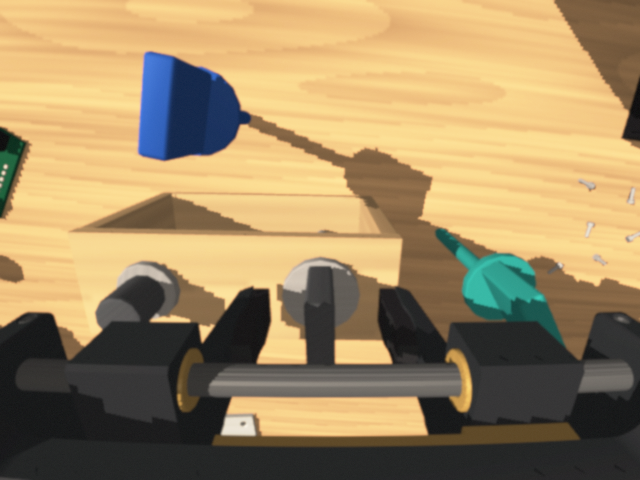

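The blade at (320,315) is centred between the jaws, so I'll close.

apply_moves --pt "0.1 0 0" --pt "0.1 0 0" --pt "0.1 0 0" --pt "0.1 0 0" --pt "0.1 0 0" --pt "0.1 0 0" --yaw '[0, 0, 0, 0, 0, 0]' --gripper '[40, 20, 0, 0, 0, 0]' --force 50

```text
clock: 3.93
tool_pos: [0.4798, 0.2945, 0.1364]
eef_rot: [-0.031, 0.705, 0.033, 0.707]
contact_force: [0.2, -0.8, 0.3]
opening: 0.164
```

apply_moves --pt "0 0 0" --pt "0 0 0" --yaw '[0, 0]' --gripper '[0, 0]' --force 50

```text
clock: 4.1
tool_pos: [0.4798, 0.2943, 0.1364]
eef_rot: [-0.031, 0.705, 0.033, 0.707]
contact_force: [-0.7, -1.6, 1.4]
opening: 0.131
```

apply_moves --pt "-0.5 0 0" --pt "-1.5 0 0" --pt "-3 0 0" --pt "-5 0 0" --pt "-7 0 0" --pt "-9 0 0" --pt "-11 0 0" --pt "-12.5 0 0" --pt "-13 0 0" --pt "-13 0 0" --yaw '[0, 0, 0, 0, 0, 0, 0, 0, 0, 0]' --gripper '[0, 0, 0, 0, 0, 0, 0, 0, 0, 0]'

```text
clock: 4.93
tool_pos: [0.48, 0.2944, 0.2681]
eef_rot: [-0.03, 0.704, 0.034, 0.708]
contact_force: [0.1, 0.7, -1.8]
opening: 0.129
```

```bash
python3 look.py w4 shaft_tip:.13
python3 - <<'E'
from plant import *; from h import *
st=get_state(); print(shift(st,[.53,-.172,.27]), st['moment'], st['q'])
snapshot("scene")
for d in silhouettes("shaft","scene")[:4]: print(d['score'],d['bbox'])
cv2.imwrite('pics/s4.png',snapshot("scene")[:,:,::-1])
E
```

```text
4.9333 [0.48000544 0.29436734 0.26812246] [[0.005, -0.091, 0.996], [0.005, 0.996, 0.091], [-1.0, 0.005, 0.006]] [ 0.05289673  0.69556417 -1.8316046 ]
shaft_tip 0.79 [404.4 199. ] [0.4477 0.3586 0.13  ]
shaft_tip 0.77 [321.3 233.5] [0.4832 0.2936 0.13  ]
shaft_tip 0.26 [107.9 279.5] [0.5436 0.1061 0.13  ]
[ -0.52284495 -46.81773494   0.84919561] [0.06904649 0.01850192 0.02734713] [-0.4247255   0.59922114 -0.34189401  1.74198237  0.25543105  0.84089271
  0.77926785]
0.97 [477.4, 254.0, 28.2, 49.6]
0.97 [502.2, 318.5, 27.0, 37.3]
0.56 [461.9, 249.9, 14.7, 34.2]
```

View pics/s4.png

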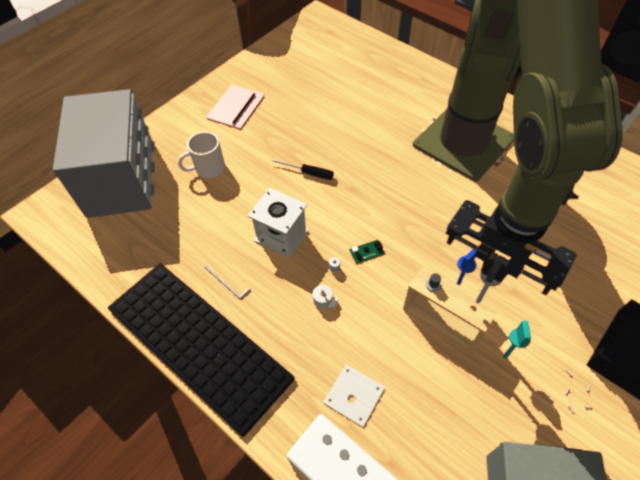

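View pics/w4.png

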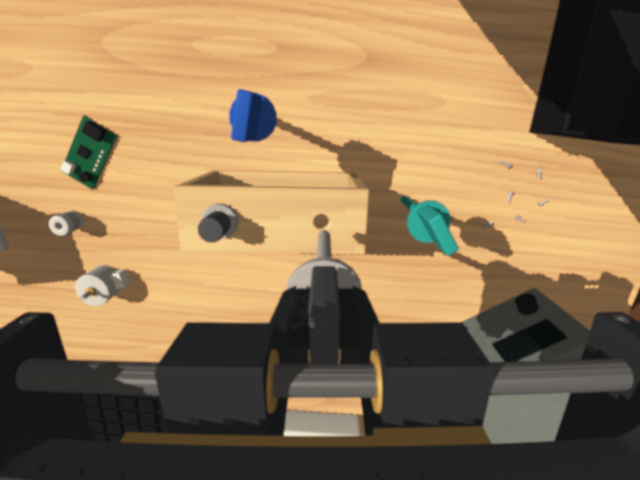

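The shaft is drawn out. I'll raise it a little and carry it beyond the stand so that the wrist camera looks straight down into the opening.

apply_moves --pt "-2 0 0" --pt "-2.5 -2 0.5" --pt "-2.5 -5 1" --pt "-2.5 -8.5 2" --pt "-2.5 -12 3" --pt "-2.5 -15.5 4" --pt "-2.5 -19 5" --pt "-2.5 -22.5 6" --pt "-2.5 -26 7" --pt "-2.5 -29.5 8" --yaw '[0, 0, 0, 0, 0, 0, 0, 0, 0, 0]' --gripper '[0, 0, 0, 0, 0, 0, 0, 0, 0, 0]'

```text
clock: 6.02
tool_pos: [0.5853, 0.005, 0.2888]
eef_rot: [-0.031, 0.707, 0.033, 0.706]
contact_force: [0.4, -0.4, -2.1]
opening: 0.128
```

Run:
```python
from plant import *; from h import *
st=get_state(); print(st['clock'],st['tool_pos'],shift(st,[.62,-.172,.29]),tool(st))
```

```text
6.0167 [0.58527541 0.00502592 0.28881635] [ -0.15708807 -17.94481415   1.84735347] [[-1.11280005e-03 -9.09785629e-02  9.95852229e-01]
 [ 1.96916391e-03  9.95850716e-01  9.09806251e-02]
 [-9.99997442e-01  2.06223951e-03 -9.29031025e-04]]
```

apply_moves --pt "0 -3.5 0.4" --pt "0 -7 0.8" --pt "0 -10.5 1.2" --pt "0 -14 1.5" --pt "0 -16.5 1.8" --pt "0 -17.9 1.8" --pt "0 -17.9 1.8" --pt "0 -17.9 1.8" --yaw '[0, 0, 0, 0, 0, 0, 0, 0]' --gripper '[0, 0, 0, 0, 0, 0, 0, 0]'

```text
clock: 6.68
tool_pos: [0.6191, -0.1705, 0.2877]
eef_rot: [-0.031, 0.707, 0.034, 0.706]
contact_force: [-0.2, 0.0, -0.9]
opening: 0.13
```

```bash
python3 look.py w5 opening:.11 upper_line:.088 shaft_tip:.163
python3 - <<'E'
import cv2
im=cv2.imread('pics/w5.png')
cv2.imwrite('pics/w5c.png',cv2.resize(im[150:300,220:420],None,fx=4,fy=4,interpolation=cv2.INTER_CUBIC))
E
```

```text
6.6833 [ 0.61906182 -0.17048382  0.28765932] [[-0.002, -0.091, 0.996], [0.004, 0.996, 0.091], [-1.0, 0.004, -0.002]] [-0.24052582  0.01370438 -0.9217343 ]
opening 0.78 [330.1 142.4] [ 0.5484 -0.1702  0.11  ]
opening 0.44 [328.7 137.6] [ 0.5444 -0.1718  0.11  ]
upper_line 0.78 [332.4 142.4] [ 0.549  -0.1675  0.088 ]
shaft_tip 0.68 [326.3 235.2] [ 0.6181 -0.1676  0.163 ]
```

View pics/w5.png

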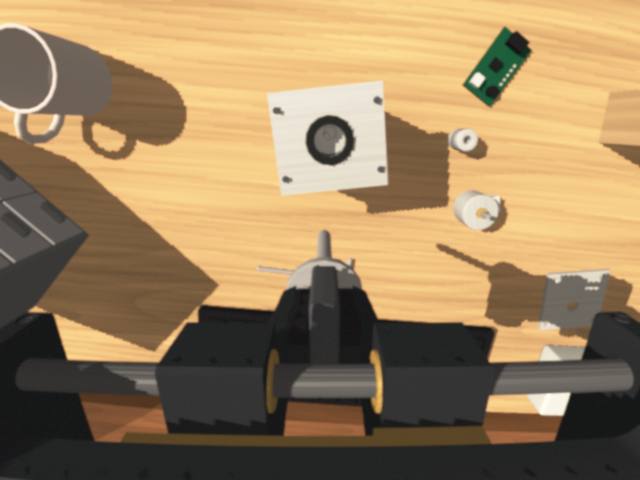

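View pics/w5c.png

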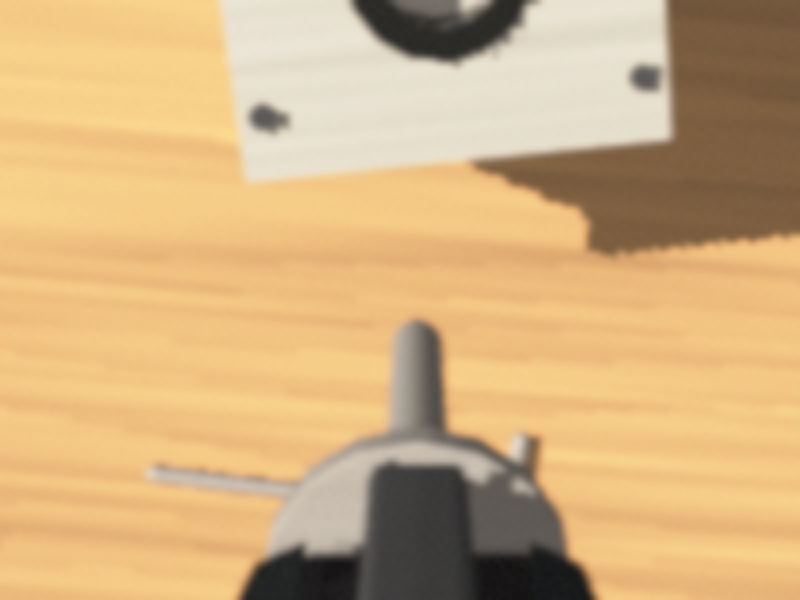

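Run:
```python
import cv2
im=cv2.imread('pics/w5.png')
cv2.imwrite('pics/w5d.png',cv2.resize(im[105:175,290:370],None,fx=8.5,fy=8.5,interpolation=cv2.INTER_CUBIC))
```

```text
(no output)
```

View pics/w5d.png

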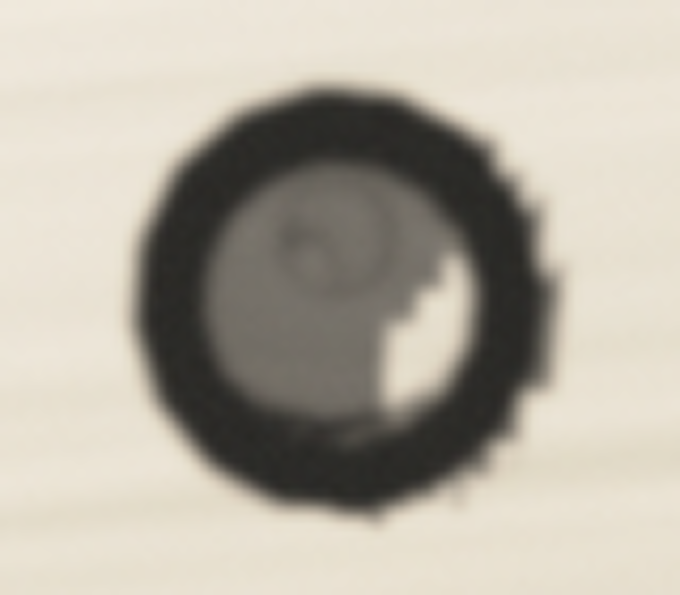

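apply_moves --pt "0 0 0.5" --pt "2 0 0.8" --pt "4 0 0.8" --pt "6 0 0.8" --pt "6.5 0 0.8" --pt "6.5 0 0.8" --yaw '[0, 0, 0, 0, 0, 0]' --gripper '[0, 0, 0, 0, 0, 0]'

```text
clock: 7.38
tool_pos: [0.6268, -0.1664, 0.2222]
eef_rot: [-0.032, 0.708, 0.036, 0.705]
contact_force: [0.3, 0.7, -2.0]
opening: 0.131
```

```bash
python3 look.py w6 opening:.11
python3 - <<'E'
from plant import *; from h import *
im=cv2.imread('pics/w6.png'); d=np.load('pics/w6.npy',allow_pickle=True).item()
print(proj(d['p'],[.549,-.1705,.11]))
c=proj(d['p'],[.549,-.1705,.11])[0].astype(int); x,y=c[0]-40,max(c[1]-40,0); print(x,y)
k=im[y:y+80,x:x+80]
a=cv2.resize(k,(400,400),interpolation=cv2.INTER_CUBIC)
b=np.clip((a.astype(float)-50)*2.5,0,255).astype(np.uint8)
cv2.imwrite('pics/w6d.png',np.hstack([a,b]))
E
```

```text
7.3833 [ 0.62679455 -0.16642411  0.22217933] [[-0.004, -0.096, 0.995], [0.005, 0.995, 0.096], [-1.0, 0.005, -0.004]] [ 0.30329831  0.69527696 -1.98900615]
opening 0.8 [327.  133.8] [ 0.548  -0.1709  0.11  ]
[[327.39698675 135.38782059]]
287 95
```

View pics/w6d.png

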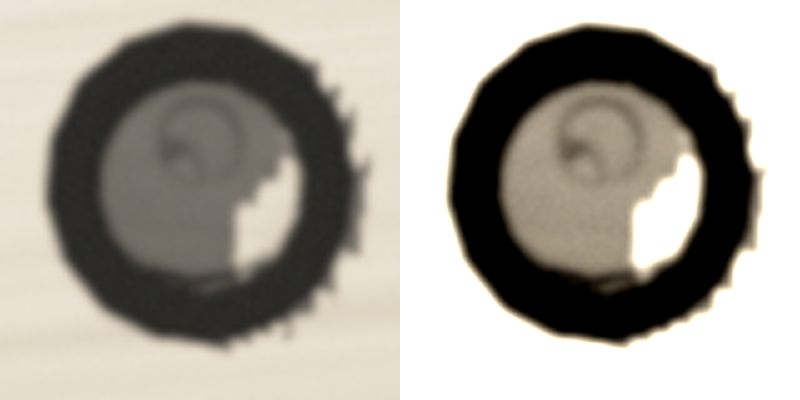

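View pics/w6.png

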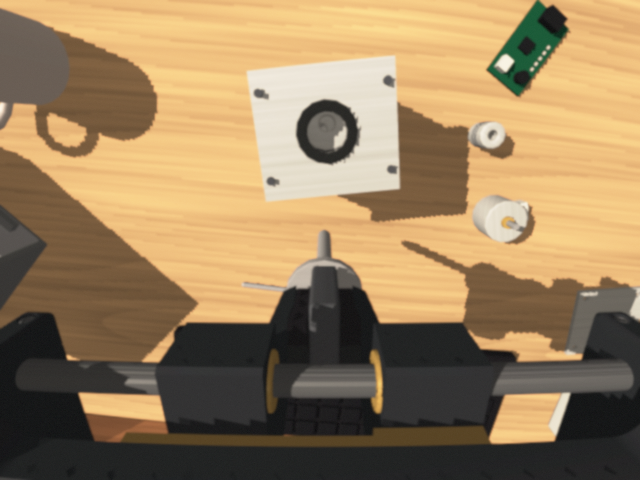

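Run:
```python
from plant import *; from h import *
im=cv2.imread('pics/w6.png').astype(float); d=np.load('pics/w6.npy',allow_pickle=True).item(); p=d['p']
x,y=312,112; k=im[y:y+25,x:x+30].mean(2)
print(k.min(),k.max()); g=np.clip((k-40)/(140-40),0,1)*255
cv2.imwrite('pics/w6e.png',cv2.resize(g.astype(np.uint8),None,fx=24,fy=24,interpolation=cv2.INTER_CUBIC))
print(p['position'],R.from_quat(p['orientation']).as_matrix()[:,2])
print('open',atz(p,(287+201/5,95+182/5),.11)); print('upper',atz(p,(287+200.5/5,95+142/5),.088))
```

```text
39.0 217.66666666666666
[ 0.54514313 -0.17455933  0.35420646] [ 0.31119819  0.03525958 -0.94969071]
open [ 0.54635316 -0.17090231  0.11      ]
upper [ 0.54070372 -0.17122346  0.088     ]
```

View pics/w6e.png

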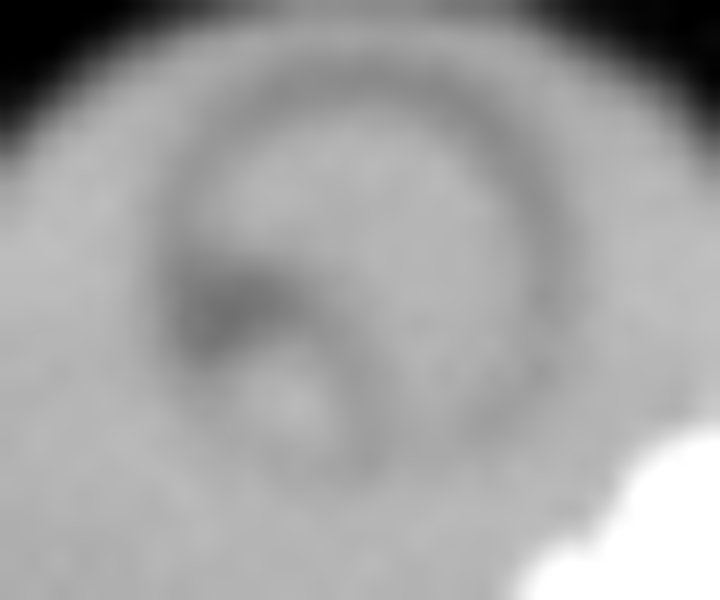

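Run:
```python
from plant import *; from h import *
d=np.load('pics/w6.npy',allow_pickle=True).item(); p=d['p']
def crop(X,r=.006):
    c=proj(p,X)[0]; e=proj(p,np.array(X)+[0,-r,0])[0]; print(np.round((c-[312,112])*24),round(np.linalg.norm(e-c)*24))
for X in [(.5407,-.1712,.088),(.5407,-.1712,.070),(.5464,-.1709,.056),(.5464,-.1709,.028),(.5464,-.1709,.008)]: crop(X)
L=atz(p,(312+213/24,112+432/24),.056); print(L,L-[.5464,-.1709,.056])
E=atz(p,(324.0,234.0),.0958); print('tip',E,d['st']['tool_pos']+tool(d['st'])[:,0]*.1264)
im=cv2.imread('pics/w6.png'); cv2.imwrite('pics/w6f.png',cv2.resize(im[220:270,290:360],None,fx=10,fy=10,interpolation=cv2.INTER_CUBIC))
```

```text
[363. 274.] 192
[356. 282.] 179
[343. 457.] 170
[334. 453.] 155
[329. 450.] 146
[ 0.54600313 -0.17554102  0.056     ] [-3.96869259e-04 -4.64102289e-03 -6.93889390e-18]
tip [ 0.62529319 -0.16538818  0.0958    ] [ 0.62624495 -0.16584959  0.09578183]
```

View pics/w6f.png

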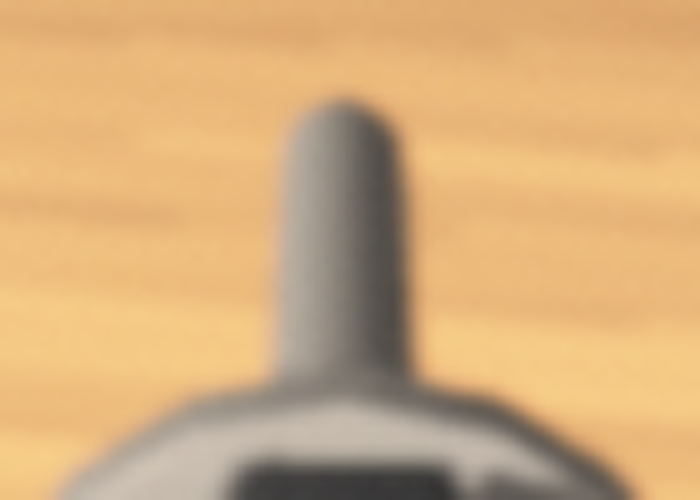

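Run:
```python
from plant import *; from h import *
d=np.load('pics/w6.npy',allow_pickle=True).item(); p=d['p']
t=d['st']['tool_pos']+tool(d['st'])[:,0]*.1264
print(proj(p,t+[-.0035,0,0]), atz(p,(324.5,229.9),t[2])-t+[.0035,0,0])
```

```text
[[323.73467891 230.92238592]] [-9.10134619e-04  5.28033256e-04 -2.77555756e-17]
```

The wrist view shows:
- The opening centre is at pixel (327,131).
- The upper bore is about 5.6 mm toward -x of the axis.
- The lower bore shows through it, about 4.6 mm toward -y.
- The shaft tip at (324,230) agrees with kinematics to about 1 mm.

Next I'll go above the upper bore.

```bash
cat > d.py <<'E'
import sys
from plant import *; from h import *
st=get_state(); T=tool(st); tip=st['tool_pos']+T[:,0]*.1264
print('clk',round(st['clock'],2),'tip',np.round(tip*1000,1),'xax',np.round(T[:,0],4),'F',np.round(st['contact_force'],1),'M',np.round(st['moment'],2),'op',round(st['opening'],3))
if len(sys.argv)>3:
    t=np.array([float(v) for v in sys.argv[1:4]])/1000
    print('shift cm',np.round(T.T@(t-tip)*100,2))
E
python3 d.py 542.2 -171.5 130; python3 d.py 542.2 -171.5 96
```

```text
clk 7.48 tip [ 628.4 -166.6   98.2] xax [ 4.0e-04  3.6e-03 -1.0e+00] F [ 0.9  0.3 -1.5] M [ 0.01  0.07 -0.02] op 0.136
shift cm [-3.19  0.34 -8.62]
clk 7.48 tip [ 628.4 -166.6   98.2] xax [ 4.0e-04  3.6e-03 -1.0e+00] F [ 0.9  0.3 -1.5] M [ 0.01  0.07 -0.02] op 0.136
shift cm [ 0.21  0.33 -8.63]
```

apply_moves --pt "-2 0 0" --pt "-3.5 0 0" --pt "-3.5 0.1 -2" --pt "-3.5 0.2 -4.5" --pt "-3.5 0.3 -7" --pt "-3.5 0.3 -8.6" --pt "-3.5 0.3 -8.6" --pt "-3.5 0.3 -8.6" --yaw '[0, 0, 0, 0, 0, 0, 0, 0]' --gripper '[0, 0, 0, 0, 0, 0, 0, 0]'

```text
clock: 8.15
tool_pos: [0.5432, -0.1727, 0.2613]
eef_rot: [-0.033, 0.705, 0.034, 0.708]
contact_force: [0.6, 0.0, -1.4]
opening: 0.127
```

```bash
python3 d.py 542.2 -171.5 130; python3 look.py w7 shaft_tip:.13; for i in 1 2 3 4; do python3 -c "
from plant import *
snapshot('scene')"; python3 d.py;done
```

```text
clk 8.15 tip [ 543.7 -172.4  134.9] xax [ 0.0038  0.0026 -1.    ] F [ 0.6  0.  -1.4] M [ 0.   -0.06 -0.03] op 0.127
shift cm [ 0.49  0.1  -0.14]
8.15 [ 0.54322187 -0.17272975  0.26132334] [[0.004, -0.095, 0.995], [0.003, 0.995, 0.095], [-1.0, 0.002, 0.004]] [ 0.57398795  0.0201326  -1.42482566]
shaft_tip 0.83 [324.6 234.6] [ 0.5448 -0.1712  0.13  ]
shaft_tip 0.65 [566.9 357.4] [0.6478 0.0768 0.13  ]
clk 8.3 tip [ 544.7 -171.5  133.9] xax [ 0.0035  0.0037 -1.    ] F [ 0.2 -0.3 -2.3] M [ 0.05 -0.01 -0.04] op 0.127
clk 8.35 tip [ 544.3 -171.5  133.6] xax [ 0.0027  0.0038 -1.    ] F [ 0.6 -0.4 -1.1] M [ 0.08 -0.04 -0.03] op 0.139
clk 8.4 tip [ 543.9 -171.5  133.3] xax [ 0.0019  0.0039 -1.    ] F [-0.4 -0.6 -0.4] M [-0.01  0.02  0.  ] op 0.131
clk 8.45 tip [ 543.6 -171.5  133.2] xax [ 0.0014  0.0039 -1.    ] F [-0.1 -0.5 -1.9] M [ 0.02  0.   -0.07] op 0.133
```

View pics/w7.png

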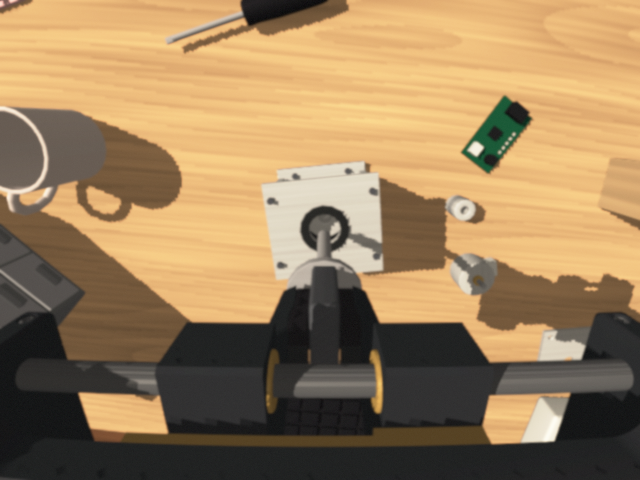

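```bash
python3 look.py w8
python3 - <<'E'
import cv2
im=cv2.imread('pics/w8.png')
cv2.imwrite('pics/w8c.png',cv2.resize(im[190:275,275:375],None,fx=7.5,fy=7,interpolation=cv2.INTER_CUBIC))
E
```

```text
8.45 [ 0.54340755 -0.17203043  0.25955017] [[0.001, -0.096, 0.995], [0.004, 0.995, 0.096], [-1.0, 0.004, 0.002]] [-0.10423822 -0.47717596 -1.93925359]
```

View pics/w8c.png

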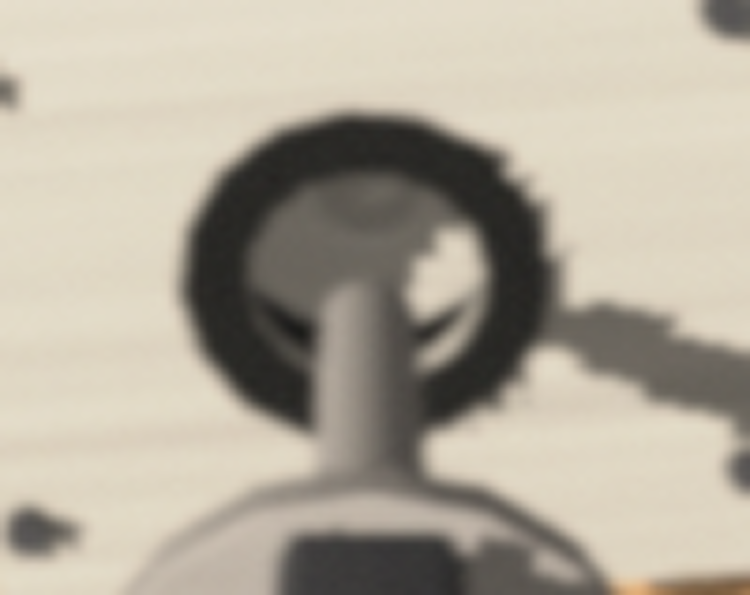

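```bash
python3 - <<'E'
from plant import *; from h import *
d=np.load('pics/w8.npy',allow_pickle=True).item(); p=d['p']
t=d['st']['tool_pos']+tool(d['st'])[:,0]*.1264
e=atz(p,(323.7,229.3),t[2])-t+[.0035,0,0]
o=atz(p,(323.9,229.7),.11)
print(t,e,o,o-e)
print('up', atz(p,(275+370/7.5,190+160/7),.088))
E
python3 d.py
```

```text
[ 0.54358228 -0.17153603  0.13315126] [-1.36258539e-03 -1.46979273e-04 -2.77555756e-17] [ 0.54604248 -0.17072281  0.11      ] [ 0.54740507 -0.17057583  0.11      ]
up [ 0.53643244 -0.17116473  0.088     ]
clk 8.5 tip [ 543.3 -171.6  133. ] xax [ 0.001   0.0039 -1.    ] F [ 0.5  0.7 -1.2] M [-0.03  0.03 -0.03] op 0.133
```

apply_moves --pt "1 0.05 -0.16" --pt "2 0.05 -0.16" --pt "3 0.05 -0.16" --pt "3.8 0.05 -0.16" --pt "3.8 0.05 -0.16" --pt "3.8 0.05 -0.16" --pt "3.8 0.05 -0.16" --yaw '[0, 0, 0, 0, 0, 0, 0]' --gripper '[0, 0, 0, 0, 0, 0, 0]'

```text
clock: 9.08
tool_pos: [0.5418, -0.1716, 0.2216]
eef_rot: [-0.033, 0.706, 0.035, 0.707]
contact_force: [0.7, -0.3, -0.9]
opening: 0.131
```

```bash
for i in 1 2 3; do python3 d.py 541.7 -171.3 82; python3 -c "
from plant import *
snapshot('scene')"; done;python3 d.py 541.7 -171.3 82
```

```text
clk 9.08 tip [ 542.  -171.1   95.2] xax [ 0.0013  0.0039 -1.    ] F [ 0.7 -0.3 -0.9] M [-0.    0.04  0.01] op 0.131
shift cm [ 1.32 -0.02 -0.03]
clk 9.13 tip [ 542.2 -171.2   95.4] xax [ 0.0018  0.0038 -1.    ] F [-0.1 -0.5 -2.9] M [ 0.08 -0.02  0.04] op 0.126
shift cm [ 1.34 -0.01 -0.05]
clk 9.18 tip [ 542.2 -171.2   95.5] xax [ 0.0019  0.0037 -1.    ] F [-0.6 -0.1 -1.2] M [ 0.04 -0.03 -0.01] op 0.126
shift cm [ 1.35 -0.01 -0.05]
clk 9.23 tip [ 542.1 -171.2   95.5] xax [ 0.002   0.0037 -1.    ] F [-0.3  0.  -2.5] M [0.04 0.02 0.03] op 0.129
shift cm [ 1.35 -0.01 -0.05]
```

apply_moves --pt "0.5 0 -0.04" --pt "0.9 0 -0.04" --pt "1.2 0 -0.04" --pt "1.4 0 -0.04" --pt "1.4 0 -0.04" --pt "1.4 0 -0.04" --pt "1.4 0 -0.04" --yaw '[0, 0, 0, 0, 0, 0, 0]' --gripper '[0, 0, 0, 0, 0, 0, 0]'

```text
clock: 9.82
tool_pos: [0.5416, -0.1717, 0.208]
eef_rot: [-0.033, 0.705, 0.035, 0.707]
contact_force: [0.1, -0.8, -0.9]
opening: 0.13
```

```bash
cat > f.py <<'E'
import sys
from plant import *; from h import *
F=[];M=[]
for i in range(int(sys.argv[1]) if len(sys.argv)>1 else 3):
    st=get_state(); F.append(st['contact_force']); M.append(st['moment']); snapshot('scene')
st=get_state(); F.append(st['contact_force']); M.append(st['moment'])
T=tool(st); tip=st['tool_pos']+T[:,0]*.1264
print('clk',round(st['clock'],2),'tip',np.round(tip*1000,1),'xax',np.round(T[:,0],4),'F',np.round(np.mean(F,0),1),'M',np.round(np.mean(M,0),3),'Fz',np.round(np.array(F)[:,2],1))
E
python3 f.py
```

```text
clk 9.97 tip [ 541.9 -171.2   81.7] xax [ 0.0023  0.0036 -1.    ] F [-0.1 -0.2 -1.2] M [ 0.024 -0.023 -0.023] Fz [-0.9 -1.2 -2.1 -0.4]
```

The tip is 6 mm into the upper bore with no load. I'll continue to z≈63.

apply_moves --pt "0.4 0 0" --pt "0.8 0 0" --pt "1.2 0 0" --pt "1.6 0 0" --pt "1.85 0 0" --pt "1.85 0 0" --pt "1.85 0 0" --pt "1.85 0 0" --yaw '[0, 0, 0, 0, 0, 0, 0, 0]' --gripper '[0, 0, 0, 0, 0, 0, 0, 0]'

```text
clock: 10.63
tool_pos: [0.5418, -0.1716, 0.1897]
eef_rot: [-0.033, 0.705, 0.035, 0.707]
contact_force: [-0.6, 1.0, -1.3]
opening: 0.135
```

```bash
python3 f.py; python3 d.py 547 -175.6 63
```

```text
clk 10.78 tip [ 542.2 -171.2   63.4] xax [ 0.0028  0.0035 -1.    ] F [-0.5  0.4 -2.1] M [ 0.032  0.012 -0.009] Fz [-1.3 -2.  -2.8 -2.1]
clk 10.78 tip [ 542.2 -171.2   63.4] xax [ 0.0028  0.0035 -1.    ] F [-0.7  0.3 -2.1] M [ 0.07  0.04 -0.03] op 0.13
shift cm [ 0.04 -0.48  0.44]
```

apply_moves --pt "0 -0.1 0.1" --pt "0 -0.2 0.2" --pt "0 -0.3 0.3" --pt "0 -0.4 0.4" --pt "0 -0.48 0.44" --pt "0 -0.48 0.44" --pt "0 -0.48 0.44" --pt "0 -0.48 0.44" --yaw '[0, 0, 0, 0, 0, 0, 0, 0]' --gripper '[0, 0, 0, 0, 0, 0, 0, 0]' --force 60

```text
clock: 11.45
tool_pos: [0.5464, -0.1759, 0.1897]
eef_rot: [-0.033, 0.705, 0.035, 0.707]
contact_force: [-1.8, 2.2, -1.5]
opening: 0.128
```

```bash
python3 f.py; python3 look.py w9
python3 - <<'E'
import cv2
im=cv2.imread('pics/w9.png')
cv2.imwrite('pics/w9c.png',cv2.resize(im[190:300,260:390],None,fx=6,fy=5,interpolation=cv2.INTER_CUBIC))
E
```

```text
clk 11.6 tip [ 546.9 -175.4   63.4] xax [ 0.0026  0.0036 -1.    ] F [-2.   1.8 -1.3] M [0.611 0.633 0.001] Fz [-1.5 -0.5 -1.4 -1.8]
11.6 [ 0.5465929  -0.17589629  0.18976413] [[0.003, -0.096, 0.995], [0.004, 0.995, 0.096], [-1.0, 0.003, 0.003]] [-1.9210173   2.40097786 -1.81316849]
```

View pics/w9c.png

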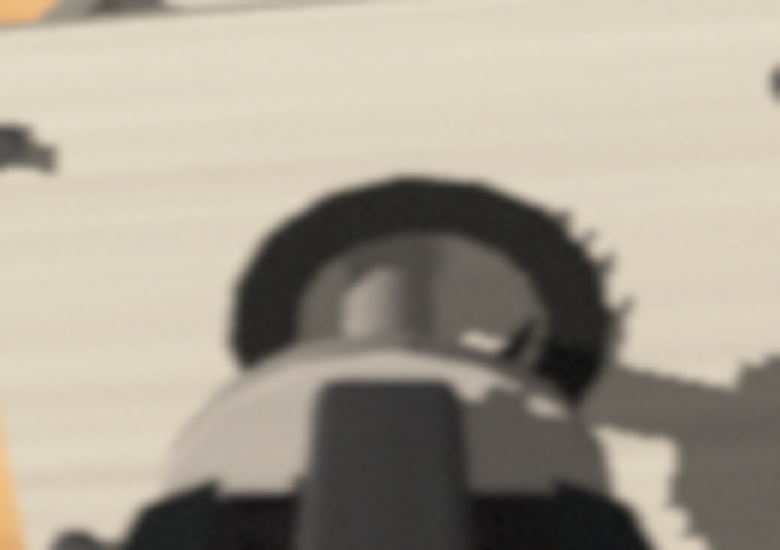

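apply_moves --pt "0.4 0 0" --pt "0.8 0 0" --pt "1.1 0 0" --pt "1.4 0 0" --pt "1.4 0 0" --pt "1.4 0 0" --yaw '[0, 0, 0, 0, 0, 0]' --gripper '[0, 0, 0, 0, 0, 0]'

```text
clock: 12.15
tool_pos: [0.5469, -0.1761, 0.1757]
eef_rot: [-0.033, 0.705, 0.035, 0.707]
contact_force: [-0.8, 0.2, -0.2]
opening: 0.13
```

```bash
python3 f.py
```

```text
clk 12.3 tip [ 547.2 -175.7   49.5] xax [ 0.003   0.0032 -1.    ] F [-0.8  0.4 -0.3] M [0.24  0.373 0.005] Fz [-0.2  0.4 -0.7 -0.9]
```

apply_moves --pt "0.3 0 0" --pt "0.6 0 0" --pt "0.6 0 0" --pt "0.6 0 0" --pt "0.6 0 0" --yaw '[0, 0, 0, 0, 0]' --gripper '[0, 0, 0, 0, 0]'

```text
clock: 12.72
tool_pos: [0.5469, -0.1762, 0.1698]
eef_rot: [-0.033, 0.705, 0.035, 0.707]
contact_force: [-1.3, 1.1, -0.7]
opening: 0.132
```

```bash
python3 f.py; python3 d.py 547.4 -171 43.5
```

```text
clk 12.87 tip [ 547.3 -175.8   43.5] xax [ 0.0032  0.0031 -1.    ] F [-0.8  0.6 -0.6] M [ 0.125  0.256 -0.006] Fz [-0.7 -0.1 -1.1 -0.5]
clk 12.87 tip [ 547.3 -175.8   43.5] xax [ 0.0032  0.0031 -1.    ] F [-0.5  0.  -0.5] M [ 0.09  0.22 -0.01] op 0.13
shift cm [-0.    0.48  0.06]
```

apply_moves --pt "0.3 0 0" --pt "0.6 0 0" --pt "0.9 0 0" --pt "1.0 0 0" --pt "1.0 0 0" --pt "1.0 0 0" --yaw '[0, 0, 0, 0, 0, 0]' --gripper '[0, 0, 0, 0, 0, 0]'

```text
clock: 13.37
tool_pos: [0.5469, -0.1762, 0.1598]
eef_rot: [-0.033, 0.705, 0.035, 0.707]
contact_force: [0.1, 0.4, 0.6]
opening: 0.135
```

apply_moves --pt "0 0.1 0.02" --pt "0 0.2 0.04" --pt "0 0.3 0.06" --pt "0 0.4 0.06" --pt "0 0.48 0.06" --pt "0 0.48 0.06" --pt "0 0.48 0.06" --yaw '[0, 0, 0, 0, 0, 0, 0]' --gripper '[0, 0, 0, 0, 0, 0, 0]'

```text
clock: 13.95
tool_pos: [0.5471, -0.1721, 0.1598]
eef_rot: [-0.033, 0.705, 0.034, 0.708]
contact_force: [0.1, -3.6, -0.7]
opening: 0.128
```

```bash
python3 f.py; python3 d.py 547.4 -171 33
```

```text
clk 14.1 tip [ 547.6 -171.4   33.4] xax [ 0.0033  0.0027 -1.    ] F [-0.2 -3.9 -1.3] M [-1.24   0.081 -0.021] Fz [-0.7 -1.4 -1.5 -1.4]
clk 14.1 tip [ 547.6 -171.4   33.4] xax [ 0.0033  0.0027 -1.    ] F [-0.1 -4.2 -1.4] M [-1.27  0.07  0.02] op 0.129
shift cm [ 0.04  0.04 -0.01]
```

apply_moves --pt "0 0.05 0" --pt "0 0.1 0" --pt "0.3 0.1 0" --pt "0.6 0.1 0" --pt "0.9 0.1 0" --pt "0.9 0.1 0" --pt "0.9 0.1 0" --yaw '[0, 0, 0, 0, 0, 0, 0]' --gripper '[0, 0, 0, 0, 0, 0, 0]'

```text
clock: 14.68
tool_pos: [0.5471, -0.1705, 0.1506]
eef_rot: [-0.033, 0.705, 0.035, 0.707]
contact_force: [-0.4, -4.8, 0.0]
opening: 0.134
```

```bash
python3 f.py
```

```text
clk 14.83 tip [ 547.5 -170.2   24.4] xax [ 0.0033  0.0029 -1.    ] F [-0.2 -4.  -0.3] M [-1.11   0.109 -0.016] Fz [ 0.  -0.  -1.  -0.1]
```

apply_moves --pt "0.2 -0.04 0" --pt "0.4 -0.06 0" --pt "0.6 -0.06 0" --pt "0.6 -0.06 0" --pt "0.6 -0.06 0" --yaw '[0, 0, 0, 0, 0]' --gripper '[0, 0, 0, 0, 0]'

```text
clock: 15.25
tool_pos: [0.5472, -0.1709, 0.1446]
eef_rot: [-0.033, 0.705, 0.035, 0.707]
contact_force: [0.4, -2.3, 0.4]
opening: 0.131
```

```bash
python3 f.py
```

```text
clk 15.4 tip [ 547.6 -170.4   18.3] xax [ 0.0032  0.0033 -1.    ] F [-0.3 -2.5 -0.6] M [-0.745  0.076  0.031] Fz [ 0.4 -0.3 -0.9 -1.6]
```

apply_moves --pt "0.2 -0.02 0" --pt "0.4 -0.03 0" --pt "0.6 -0.03 0" --pt "0.7 -0.03 0" --pt "0.7 -0.03 0" --pt "0.7 -0.03 0" --yaw '[0, 0, 0, 0, 0, 0]' --gripper '[0, 0, 0, 0, 0, 0]'

```text
clock: 15.9
tool_pos: [0.5472, -0.171, 0.1376]
eef_rot: [-0.033, 0.705, 0.035, 0.707]
contact_force: [-1.1, -2.1, -0.9]
opening: 0.135
```

```bash
python3 f.py
```

```text
clk 16.05 tip [ 547.6 -170.6   11.3] xax [ 0.0032  0.0034 -1.    ] F [-0.7 -2.2 -0.8] M [-0.555  0.07   0.011] Fz [-0.9 -1.2 -0.6 -0.3]
```

apply_moves --pt "0.05 0 0" --pt "0.1 0 0" --pt "0.15 0 0" --pt "0.15 0 0" --pt "0.15 0 0" --yaw '[0, 0, 0, 0, 0]' --gripper '[0, 0, 0, 0, 0]'

```text
clock: 16.47
tool_pos: [0.5473, -0.171, 0.1363]
eef_rot: [-0.033, 0.705, 0.035, 0.708]
contact_force: [-0.6, -2.7, 0.2]
opening: 0.13
```

```bash
python3 f.py
```

```text
clk 16.62 tip [ 547.7 -170.6    9.9] xax [ 0.0033  0.0034 -1.    ] F [-0.6 -2.7  0.5] M [-0.631  0.095 -0.008] Fz [0.2 1.1 0.5 0.2]
```

apply_moves --pt "0.05 0 0" --pt "0.07 0 0" --pt "0.07 0 0" --pt "0.07 0 0" --yaw '[0, 0, 0, 0]' --gripper '[0, 0, 0, 0]'

```text
clock: 16.95
tool_pos: [0.5473, -0.171, 0.1357]
eef_rot: [-0.033, 0.705, 0.035, 0.708]
contact_force: [-1.7, -1.5, 2.7]
opening: 0.132
```

```bash
python3 f.py; python3 look.py w10
python3 - <<'E'
from plant import *; import cv2
cv2.imwrite('pics/s10.png',cv2.resize(snapshot('scene')[160:280,200:360,::-1],None,fx=4.9,fy=4.9))
E
```

```text
clk 17.1 tip [ 547.7 -170.6    9.3] xax [ 0.0034  0.0033 -1.    ] F [-1.5 -2.1  2.5] M [-0.623  0.27   0.005] Fz [2.7 2.1 2.6 2.7]
17.1 [ 0.54730645 -0.17104773  0.13570189] [[0.003, -0.096, 0.995], [0.003, 0.995, 0.096], [-1.0, 0.003, 0.004]] [-1.23292272 -1.63712505  2.67909114]
```

View pics/w10.png

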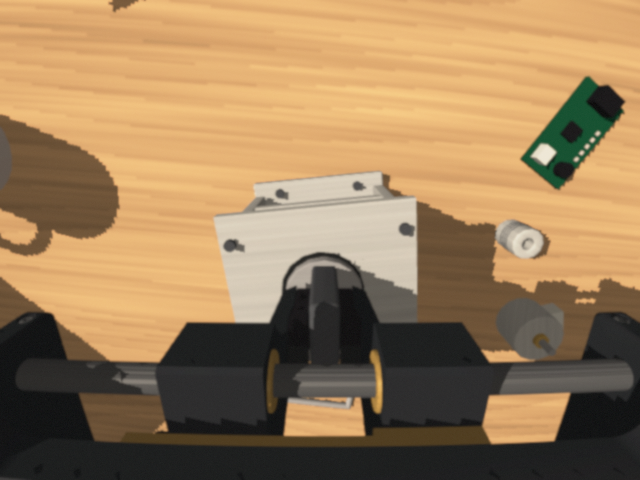

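View pics/s10.png

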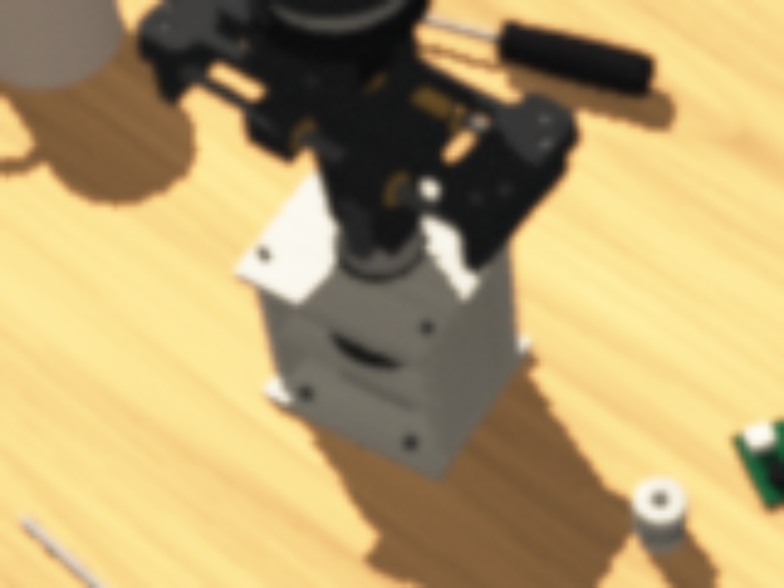

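The collar lies on the ring, and the force rises as the ring's stiffness predicts. Releasing.

apply_moves --pt "0 0 0" --pt "0 0 0" --pt "0 0 0" --pt "0 0 0" --pt "0 0 0" --pt "0 0 0" --yaw '[0, 0, 0, 0, 0, 0]' --gripper '[20, 30, 45, 45, 45, 45]'

```text
clock: 17.7
tool_pos: [0.5473, -0.1707, 0.1356]
eef_rot: [-0.033, 0.705, 0.035, 0.708]
contact_force: [0.8, 0.1, 0.0]
opening: 0.451
```

apply_moves --pt "-0.5 0 0" --pt "-1.5 0 0" --pt "-3 0 0" --pt "-5 0 0" --pt "-7 0 0" --pt "-9 0 0" --pt "-10 0 0" --pt "-10 0 0" --yaw '[0, 0, 0, 0, 0, 0, 0, 0]' --gripper '[45, 45, 45, 45, 45, 45, 45, 45]'

```text
clock: 18.37
tool_pos: [0.5486, -0.1714, 0.2385]
eef_rot: [-0.033, 0.703, 0.035, 0.709]
contact_force: [1.0, -0.5, -0.5]
opening: 0.447
```

```bash
python3 f.py; python3 look.py w11
python3 - <<'E'
from plant import *; import cv2,numpy as np
a=cv2.resize(snapshot('scene')[170:270,220:340,::-1],(480,400)); b=cv2.imread('pics/w11.png')[180:280,265:385]
cv2.imwrite('pics/s11.png',np.hstack([a,cv2.resize(b,(480,400))])[:, :])
E
python3 -c "
import cv2;i=cv2.imread('pics/s11.png');cv2.imwrite('pics/s11.png',cv2.resize(i,(800,333)))"
```

```text
clk 18.52 tip [ 546.6 -170.6  108.5] xax [ 0.002   0.0038 -1.    ] F [ 0.2  0.1 -0.6] M [ 0.009 -0.009  0.008] Fz [-0.5 -0.9 -0.4 -0.5]
18.5167 [ 0.54637805 -0.17112798  0.23487151] [[0.002, -0.096, 0.995], [0.004, 0.995, 0.096], [-1.0, 0.004, 0.002]] [-0.12104458  1.02300684 -0.50440827]
```

View pics/s11.png

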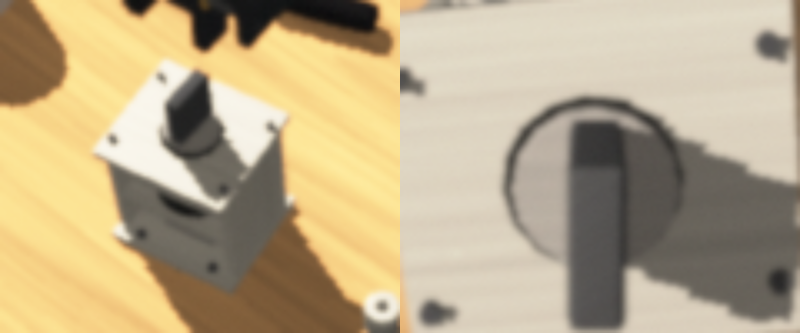

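View pics/w11.png

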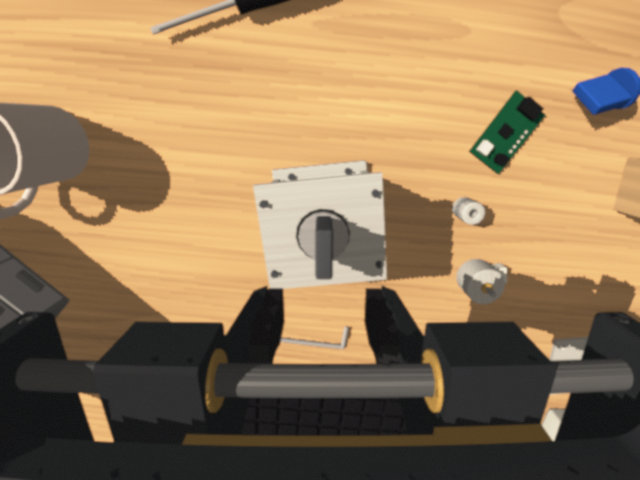

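The collar sits concentric on the seat ring at (323,236), the shaft is upright, and the gripper is clear of everything. I'll let the arm settle and hand in.

```bash
python3 f.py 6; python3 -c "
from plant import *
print(finish_job())"
```

```text
clk 18.92 tip [ 547.2 -170.5  108.8] xax [ 0.0027  0.0039 -1.    ] F [0.1 0.  0. ] M [ 0.03   0.007 -0.022] Fz [-0.8 -0.2  0.3  0.7  0.4  0.  -0.3]
the job is handed in; nothing more can be done
None
```

The long shaft is threaded into the drive stand and released with its collar on the rubber seat ring. I handed the job in at about 19 s of the 54 s allowed.

- **Threading:** I took the grey winged shaft from the rack and found both coupling bores in the wrist camera: the upper about 5.6 mm toward −x, the lower about 4.6 mm toward −y. The shaft went through both bores, and I nudged them into line and entered the bearing. The largest force I read was about 5 N, against the 25 N limit.
- **Seating:** The collar reached the ring at the expected height and the force rose as the ring's stiffness predicts. I released it at about 4 N of press.
- **Last checks:** After letting go, the pictures show the shaft upright, the collar concentric on the ring, and the gripper about 10 cm clear with no force on it. None of my handling touched the bystanders, but I did not measure their positions again at the end.
- **Disagreement:** The scene and top cameras put the opening 2 to 5 mm away from the wrist camera's estimate. I used the wrist estimate, checked against the shaft tip, and it proved right.
- **Not seen directly:** The final position inside the bearing was not visible. It is inferred from the depth reached and the unhindered entry.

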